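Set the cell-pressure dial to its scale line and accept it

ROBOT

A 6-joint arm with a two-finger parallel gripper is mounted at the origin on the work surface. World frame = base frame: x ahead of the robot, y to its left, z up, the work surface at z = 0. Lengths are in mm, angles in rad, forces in N, time in s.
With the tool pointing down it reaches from about 350 to 875 mm from the base axis. Payload 4.2 kg.
Tool frame: the origin (TCP) lies between the finger pads; the fingertips stand 11 mm ahead of it and the grasp point (between the pads) lies 8 mm behind it; z points along the fingers, y is the direction in which the jaws open and shut (so a half turn about z gives the same grasp; the last joint's range is limited). The gripper opens to 85 mm and grips with 20 to 120 N. Pads are 22 mm wide; open, the fingers measure 114 mm over their backs; the gripper's body (76 mm by 85 mm) begins 54 mm behind the grasp point. The pads swing forward as they close: fully open they stand 13 mm farther back than shut.
Start: joints at [-0.843, 0.385, 0.008, 0, -1.194, -0.259], TCP at [282.396, -557.541, 242.312] pointing down, gripper open.
Joint ranges: [-3.14, 3.14], [-1.21, 2.06], [-1.07, 1.41], [-3.16, 2.05], [-2.99, -0.16], [-3.1, 3.1]. Speed limits (rad/s): [2.79, 2.79, 3.14, 3.14, 3.14, 3.14].

INTERFACE

Orientations are given as a unit quaternion [x, y, z, w].
In Python, from bench import * gives the robot as it stands.
- The arm moves only by the tool servo_tool, never from a script. Its argument "rows" is a list of rows, each a list of 7 numbers: the opening, from 0 (shut) to 1 (fully open), then the shift along the tool's x, y, z in cm, then the turn, a rotation vector about the tool's x, y, z in degrees. A call has 1 to 12 rows; each row shifts and turns the commanded pose from where the row before left it, along the tool's axes as they then stand; what a row does not reach is not made up. A row lasts 1/10 s, in which the tool goes at most 50 mm and 8.59 degrees, less where a joint would pass 70% of its speed; a pose out of reach is approached as far as the arm can. A call is refused whole if a number of a shift passes 5 or a number of a turn 8.59, either way. A call with a gripper value outside its range is refused whole. The fingers move at their own pace and stop on an object; the grip force is fixed at half the most. Time passes only in rows, so rows that do not move let the fingers close. It gives the time, the measured TCP pose, the force and the opening at its end, in the units of the state.
- read_state(): the state, without advancing time (a new reading comes with each control period).
- get_image(name): name is "side" or "top" or "wrist"; returns a dict with "image" (400x640x3 uint8, red, green, blue), "mtx" (3x3 intrinsics, pixels), "k1" (the pictures are not rectified: a ray, as slopes to the right and down, at radius r is drawn at 1 + k1 r^2 times it, then the intrinsics apply), "extrinsics" (4x4, takes a point from camera to world coordinates). Camera axes: x right, y up, looking along -z (the intrinsics and any distortion apply to the point x, -y, -z); pixel columns grow to the right and rows downward; lengths in mm; the calibration is good to about 2 mm. A picture is of the moment at which its call begins. There is no depth.
- job_done(): hands the job in, once; it reports no verdict.
The state is a dict: "clock": time; "joints": joint angles; "joint_vel": joint speeds; "joint_efforts": joint torques, N m; "position": TCP position; "ee_rot": TCP orientation; "contact_force": force on the tool from outside, world axes, zero at the start; "wrist_torque": the same for the moment, N m; "gripper_width": finger opening in mm.
Only numpy, scipy, OpenCV 4.12 (cv2) and the standard library are available. Lean on these libraries where they do the work, as an engineer would, in place of code of your own. Each camera call takes 0.05 s, during which the arm holds its last target. There are 200 camera calls.

TASK

With the fingertips, gently push the bar of the round pressure dial so that it turns, either way round, until the index mark at the pointed end of the bar lines up with the one long line on the scale collar around it. Then press the push button that stands on the bench beside it fully down, let it come back up, and leave the dial where you set it. Only push and press: do not pinch or grip the dial, and leave the jar, the brass weight and the wrench alone.

Things in the scene. Friction and masses are not known exactly. Their poses are not given: they have to be found in the camera images.
- unit: fixed round steel base of the pressure dial, 208 mm across and 45 mm high, standing on the bench; origin at the centre of its underside, so the dial's vertical axis passes through it
- scale: fixed flat aluminium scale collar on the base, 196 mm across, upper face 55 mm above the bench, concentric with the dial, clamped at any angle; its x axis points along the one long line; origin on the dial axis, 45 mm above the bench. It carries 17 short dark lines (9 mm long, 2 mm wide, every 20 degrees) and one long dark line (28 mm long, 5 mm wide), the target
- long_line (a point): inner end of the long scale line, on the collar's face, 66 mm from the dial axis
- index_tip (a point): end of the dial's index mark, 66 mm from the dial axis, just above the collar. The mark is a white line 3 mm wide along the top of one half of the bar, down its end and out along a narrow flat tongue; the tongue is only at this end of the bar
- bar_top (a point): middle of the top of the dial's bar, on the dial axis. The dial is a grey disc 116 mm across, its face 62 mm above the bench, with an upright black bar across its diameter: 100 mm long, 16 mm thick, top 88 mm above the bench, free space on both sides of it above the disc. The bar runs from 50 mm on the index side to 50 mm on the opposite side
- dial (a joint): angle of the dial about its vertical axis relative to the base, growing counter-clockwise seen from above; range -4 to 10.3 rad, so that the mark can be brought to the line either way round; held by friction of 0.12 N m (about 2.5 N at the bar's ends), stays where it is left
- enter (a joint): travel of the push button, 0 up to 0.006 m fully down; springs back; fully down takes about 4 N
- enter_top (a point): centre of the top of the push button, a black cap 32 mm across, upright, in a low round grey housing fixed on the bench to the robot's left or right of the dial
- jar: loose screw-top sample jar, 60 mm across, 85 mm high, on the other side of the dial from the button: not to be disturbed; origin at the centre of its underside
- weight: loose brass weight with a head, 56 mm across, 54 mm high, beyond the dial: not to be disturbed; origin at the centre of its underside
- wrench: loose steel wrench lying on the bench beyond the dial, on the robot's left: not to be disturbed
Not all that is in view belongs to the job. What is shaped like the part that bears enter but blue or purple is not meant. There is more than one size of the unit; the one meant has the size given above.

How it is judged:
By the outcome, as a careful person would: the job done as asked, in the order asked, and still so for the second after the job is handed in, with the robot touching nothing.
It also fails if it takes over 54 s, if anything falls off the work surface, if the arm or the gripper's body presses on something with over 40 N, if the wrist force passes 120 N, or if a joint passes its speed limit or range.

## Working session

There is one attempt and no reset: what is moved stays moved. The work goes in short steps, Python scripts to look and compute and a tool call to move; the robot and the scene stay as the last step left them, time stands still between calls to the robot, and variables do not carry over. Pictures are saved under pics/ and viewed, about 8 in all and at most 12, crops included, and the job is handed in when it is done.

Besides the shell and the picture viewer there is one more tool, called after "Emit:" as name([rows], argument=value, ...), one row to a line, values as JSON. servo_tool: Moves the arm, as the interface text tells. Its arguments: {"type":"object","properties":{"rows":{"type":"array","items":{"type":"array","items":{"type":"number"}}}},"required":["rows"]}

```bash
mkdir -p pics; cat > h.py <<'E'
from bench import *
import numpy as np, cv2
from scipy.spatial.transform import Rotation as R
def ray(im,u,v):
    K=im["mtx"]; d=np.array([(u-K[0][2])/K[0][0],(v-K[1][2])/K[1][1]]); s=d.copy()
    for _ in range(20): s=d/(1+im["k1"]*(s@s))
    E=np.array(im["extrinsics"]); r=E[:3,:3]@np.array([s[0],-s[1],-1]); return E[:3,3],r
def onz(im,u,v,z):
    o,r=ray(im,u,v); return (o+r*(z-o[2])/r[2])[:2].round(1)
def proj(im,p):
    E=np.array(im["extrinsics"]); c=E[:3,:3].T@(np.array(p)-E[:3,3]); s=np.array([c[0],-c[1]])/-c[2]
    s=s*(1+im["k1"]*(s@s)); K=np.array(im["mtx"]); return (K[:2,:2]@s+K[:2,2]).round(1)
def save(im,n): cv2.imwrite("pics/"+n,im["image"][:,:,::-1])
E
python3 - <<'E'
from h import *
import pickle
d={n:get_image(n) for n in("top","side")}
pickle.dump(d,open("a.pkl","wb"))
for n in d: save(d[n],n+"1.png"); print(np.array(d[n]["extrinsics"]).round(2))
print(read_state())
E
```

```text
[[ 1.00000e-02  9.70000e-01 -2.20000e-01  3.53060e+02]
 [-1.00000e+00  1.00000e-02  0.00000e+00 -1.92300e+01]
 [ 1.00000e-02  2.20000e-01  9.70000e-01  1.01205e+03]
 [ 0.00000e+00  0.00000e+00  0.00000e+00  1.00000e+00]]
[[-1.0000e+00  7.0000e-02 -7.0000e-02  4.7697e+02]
 [-1.0000e-01 -7.8000e-01  6.2000e-01  6.2306e+02]
 [-1.0000e-02  6.2000e-01  7.8000e-01  8.7008e+02]
 [ 0.0000e+00  0.0000e+00  0.0000e+00  1.0000e+00]]
{'clock': 0.1, 'joints': array([-8.43391467e-01,  3.85468066e-01,  6.72327212e-03, -4.09694902e-04,
       -1.19401288e+00, -2.58600094e-01]), 'joint_vel': array([ 0.00158906, -0.00291432,  0.00327348,  0.00135132, -0.00039158,
        0.00065865]), 'joint_efforts': array([-4.45682981e-04, -3.93320310e+01,  1.88928598e+01,  4.19796020e+00,
       -2.63231443e-03,  3.77063884e-06]), 'position': array([ 282.15938126, -557.10275374,  241.32636544]), 'ee_rot': array([-2.32188146e-01,  9.72670379e-01,  9.54004443e-04, -2.96396646e-04]), 'contact_force': array([-0.19541416,  0.195488  , -0.06703174]), 'wrist_torque': array([ 0.01989707, -0.04208676,  0.05445949]), 'gripper_width': 85.51983392124433}
```

View pics/top1.png

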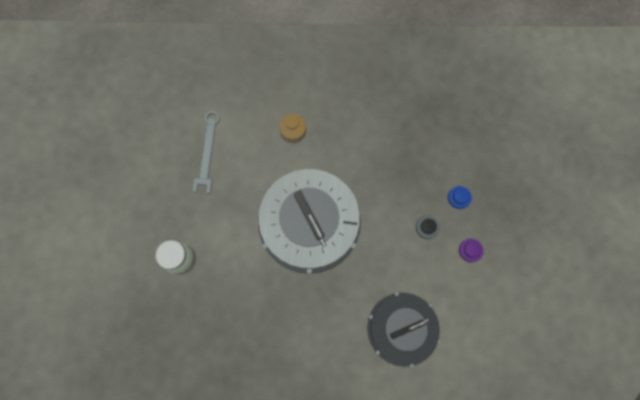

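View pics/side1.png

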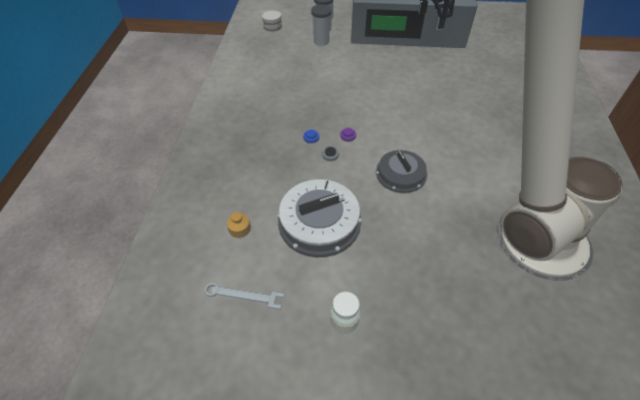

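Candidates in the top view:
- **Dials:** the large one with a light collar at (309,218) and the small dark one at (404,329). I choose the large one and will check that it is 208 mm across.
- **Buttons:** black at (428,228), blue at (460,197) and purple at (471,250). I choose the black one.

The jar is at (174,256), the weight at (292,128) and the wrench at (205,150). The white mark points down-right at about (325,247), and the long line is at about (350,223).

```bash
python3 - <<'E'
from h import *
import pickle
d=pickle.load(open("a.pkl","rb")); t=d["top"]; s=d["side"]
g=t["image"][130:290,240:460,::-1]
cv2.imwrite("pics/crop1.png",cv2.resize(g,None,fx=3.6,fy=3.6,interpolation=cv2.INTER_CUBIC))
# collar: bright mask ellipse
for n,im,c in(("top",t,(309,218)),("side",s,(319,212))):
    a=cv2.cvtColor(im["image"],cv2.COLOR_RGB2GRAY); m=(a>135).astype(np.uint8)
    m=cv2.morphologyEx(m,cv2.MORPH_CLOSE,np.ones((5,5)))
    cs,_=cv2.findContours(m,cv2.RETR_EXTERNAL,cv2.CHAIN_APPROX_NONE)
    k=[x for x in cs if cv2.pointPolygonTest(cv2.convexHull(x),c,False)>0]
    k=max(k,key=len); h=cv2.convexHull(k)[:,0]
    P=np.array([onz(im,u,v,55) for u,v in h]); (cx,r)=cv2.minEnclosingCircle(P.astype(np.float32)); print(n,cx,r*2)
# button triangulate
def tri(a,b):
    o1,r1=ray(t,*a);o2,r2=ray(s,*b);A=np.c_[r1,-r2];q=np.linalg.lstsq(A,o2-o1,rcond=None)[0]
    p,w=o1+r1*q[0],o2+r2*q[1];return ((p+w)/2).round(1),np.linalg.norm(p-w).round(1)
def dark(im,c,w=9):
    a=cv2.cvtColor(im["image"],cv2.COLOR_RGB2GRAY);u,v=c;m=a[v-w:v+w+1,u-w:u+w+1]<50
    y,x=np.nonzero(m);return x.mean()+u-w,y.mean()+v-w,m.sum()
b1=dark(t,(428,228));b2=dark(s,(330,153));print(b1,b2,tri(b1[:2],b2[:2]))
print("jar",tri((171,249),(345,300)),"weight",tri((292,126),(237,216)), "smalldial",onz(t,406,328,50))
for q in((323,245),(345,223),(358,223)):print(q,onz(t,*q,57))
E
```

```text
top (543.695556640625, -3.071864366531372) 201.8498077392578
side (553.4000244140625, -144.89999389648438) 1153.157958984375
 ** On entry to DLASCL parameter number  4 had an illegal value
 ** On entry to DLASCL parameter number  4 had an illegal value
 ** On entry to DLASCL parameter number  4 had an illegal value
 ** On entry to DLASCL parameter number  4 had an illegal value
 ** On entry to DLASCL parameter number  5 had an illegal value
 ** On entry to DLASCL parameter number  4 had an illegal value<stdin>:20: RuntimeWarning: Mean of empty slice.
  ret = ret.dtype.type(ret / rcount)
Traceback (most recent call last):
numpy.linalg.LinAlgError: SVD did not converge in Linear Least Squares
```

View pics/crop1.png

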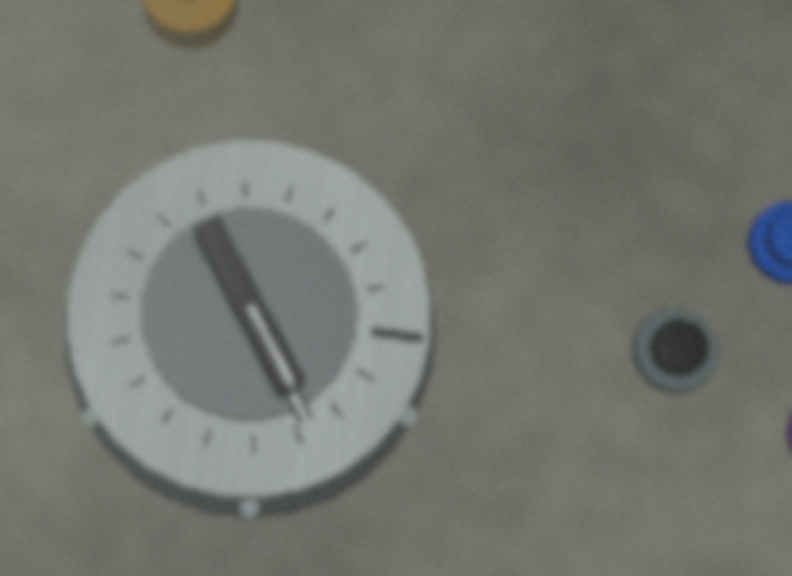

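The crop shows the large light collar (about 200 mm measured, so the right unit). The tongue tip is at crop (307,415) and the long line runs from (373,331) to (422,338). The black button cap is at (680,347).

```bash
python3 - <<'E'
from h import *
import pickle
d=pickle.load(open("a.pkl","rb")); t=d["top"]; s=d["side"]
def tri(a,b):
    o1,r1=ray(t,*a);o2,r2=ray(s,*b);A=np.c_[r1,-r2];q=np.linalg.lstsq(A,o2-o1,rcond=None)[0]
    p,w=o1+r1*q[0],o2+r2*q[1];return ((p+w)/2).round(1),np.linalg.norm(p-w).round(1)
def dark(im,c,w):
    a=cv2.cvtColor(im["image"],cv2.COLOR_RGB2GRAY).astype(float);u,v=c;p=a[v-w:v+w+1,u-w:u+w+1];m=p<(p.min()+p.max())/2-5
    y,x=np.nonzero(m);return x.mean()+u-w,y.mean()+v-w,m.sum()
b1=dark(t,(429,226),8);b2=dark(s,(330,152),6);print(b1,b2,tri(b1[:2],b2[:2]))
print("jar",tri((171,249),(345,300)),"weight",tri((292,126),(237,216)))
f=lambda x,y:(240+x/3.6,130+y/3.6)
c=onz(t,*f(250,317),55); a={}
print("c",c)
for n,q,z in(("tip",(307,415),56),("l_in",(373,331),55),("l_out",(422,338),55),("barfar",(209,225),88),("barnear",(288,385),88)):
    p=onz(t,*f(*q),z); e=p-c; print(n,p,np.hypot(*e),np.degrees(np.arctan2(e[1],e[0])))
E
```

```text
(np.float64(428.3333333333333), np.float64(226.07179487179488), np.int64(195)) (np.float64(330.0595238095238), np.float64(151.22619047619048), np.int64(84)) (array([ 538.6, -242.7,   16.3]), np.float64(0.6))
jar (array([473.2, 246.7,  93. ]), np.float64(6.8)) weight (array([738.5,  33. ,  50.4]), np.float64(6.3))
c [544.7  -4.9]
tip [491.9 -35.9] 61.22777147667558 -149.58190106134222
l_in [537.8 -70.9] 66.35970162681566 -95.96833219751701
l_out [534.3 -97.2] 92.88406752506052 -96.4287477488299
barfar [587.   16.8] 47.541350422553165 27.15793083812737
barnear [502.7 -25.4] 46.735960458730325 -153.98321705922623
```

Emit:
servo_tool([
  [0, -3, 2.8, 0, 0, 0, 0],
  [0, -3, 2.8, 0, 0, 0, 0],
  [0, -3, 2.8, 0, 0, 0, 0],
  [0, -3, 2.8, 0, 0, 0, 0],
  [0, -3, 2.8, 0, 0, 0, 0],
  [0, -3, 2.8, 0, 0, 0, 0],
  [0, -3, 2.8, 0, 0, 0, 0],
  [0, -3, 2.8, 0, 0, 0, 0],
  [0, -3, 2.8, 0, 0, 0, 0],
  [0, -3, 2.8, 0, 0, 0, 0],
  [0, -3, 2.8, 0, 0, 0, 0],
  [0, 0, 0, 0, 0, 0, 0],
])

```text
clock: 1.3
position: [438.8, -130.4, 242.2]
ee_rot: [-0.235, 0.972, 0.0, 0.0]
contact_force: [-0.7, -0.2, -0.0]
gripper_width: 0.2
```

Emit:
servo_tool([
  [0, -2.9, 2.6, 0, 0, 0, 0],
  [0, -2.9, 2.6, 0, 0, 0, 0],
  [0, -2.9, 2.6, 0, 0, 0, 0],
  [0, -2.9, 2.6, 0, 0, 0, 0],
  [0, 0, 0, 0, 0, 0, 0],
  [0, 0, 0, 0, 0, 0, 0],
])

```text
clock: 1.9
position: [493.9, 11.7, 241.7]
ee_rot: [-0.233, 0.973, -0.0, -0.001]
contact_force: [-0.1, -0.6, -0.5]
gripper_width: 0.1
```

```bash
python3 - <<'E'
from h import *
import pickle
w=get_image("wrist"); pickle.dump(w,open("w1.pkl","wb")); save(w,"w1.png"); s=read_state(); print(s["position"],s["ee_rot"]); print(np.array(w["extrinsics"]).round(2))
print("pred c",proj(w,[545,-4.5,88]),"tip",proj(w,[491.9,-35.9,57]))
E
```

```text
[493.65907605  11.04245554 241.84015536] [-2.32165742e-01  9.72675969e-01 -2.14618880e-05 -7.25479841e-04]
[[-4.5000e-01 -8.5000e-01 -2.8000e-01  4.2333e+02]
 [ 8.9000e-01 -4.3000e-01 -1.4000e-01 -2.5340e+01]
 [ 0.0000e+00 -3.1000e-01  9.5000e-01  3.7430e+02]
 [ 0.0000e+00  0.0000e+00  0.0000e+00  1.0000e+00]]
pred c [279.  220.2] tip [276.2 150.3]
```

View pics/w1.png

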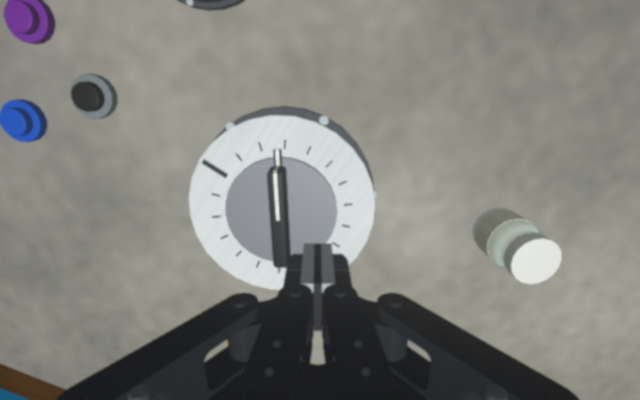

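The wrist view shows the mark tip at (278,150), the long line from (227,176) to (203,161), the bar's top ends at about (278,168) and (281,265), and the button cap at (88,97). The closed fingers are at (318,245), on the bar's clear side.

```bash
python3 - <<'E'
from h import *
import pickle
w=pickle.load(open("w1.pkl","rb"))
for n,q,z in(("tip",(278,150),57),("lin",(227,176),55),("lout",(203,161),55),("b1",(278,168),88),("b2",(281,265),88),("btn",(88,97),18)): print(n,onz(w,*q,z))
for c in([544.7,-4.5],):
  for n,q,z in(("tip",(278,150),57),("lin",(227,176),55),("lout",(203,161),55)):
    e=onz(w,*q,z)-c; print(n,np.hypot(*e),np.degrees(np.arctan2(e[1],e[0])))
g=w["image"][90:300,170:400,::-1]; 
a=cv2.cvtColor(w["image"],cv2.COLOR_RGB2GRAY);m=((a>150)).astype(np.uint8);m[250:]=0
k=max(cv2.findContours(m,0,1)[0],key=cv2.contourArea)[:,0]
P=np.array([onz(w,*p,55) for p in k]); 
A=np.c_[2*P,np.ones(len(P))]
for _ in range(5):
  x=np.linalg.lstsq(A,(P**2).sum(1),rcond=None)[0];r=np.sqrt(x[2]+x[:2]@x[:2]);d=np.abs(np.hypot(*(P-x[:2]).T)-r);g=d<3+0*d; P=P[g];A=A[g]
print("circle",x[:2],r,len(P))
E
```

```text
tip [490.8 -34.4]
lin [538.9 -69.8]
lout [535.4 -97.4]
b1 [499.1 -26.7]
b2 [588.2  17.6]
btn [ 538.8 -242.8]
tip 61.637813069576076 -150.9815104750957
lin 65.55707437035305 -95.0757387456934
lout 93.36434008763733 -95.71669947654861
circle [483.45452431 -23.46883879] 132.060126717362 91
```

Emit:
servo_tool([
  [0, 0, 0, 4, 0, 0, 0],
  [0, 0, 0, 4, 0, 0, 0],
  [0, 0, 0, 4, 0, 0, 0],
  [0, 0, 0, 2.5, 0, 0, 0],
  [0, 0, 0, 1.5, 0, 0, 0],
  [0, 0, -0.6, 0, 0, 0, 0],
  [0, 0, -0.3, 0, 0, 0, 0],
  [0, 0, -0.3, 0, 0, 0, 0],
  [0, 0, -0.2, 0, 0, 0, 0],
  [0, 0, -0.2, 0, 0, 0, 0],
  [0, 0, 0, 0, 0, 0, 0],
  [0, 0, 0, 0, 0, 0, 0],
])

```text
clock: 3.15
position: [501.4, -2.7, 82.6]
ee_rot: [-0.232, 0.973, 0.0, 0.0]
contact_force: [0.3, 0.5, -0.0]
gripper_width: 0.3
```

```bash
python3 - <<'E'
from h import *
w=get_image("wrist"); save(w,"w2.png"); s=read_state(); print(s["position"],s["contact_force"])
E
```

```text
[501.37833548  -2.65970446  82.47725181] [0.09868326 0.12247489 0.32114895]
```

View pics/w2.png

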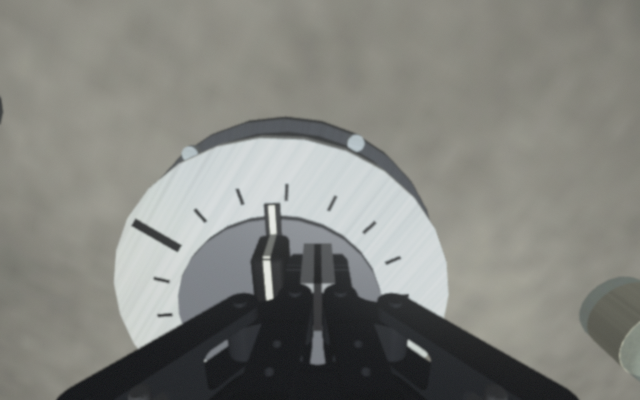

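The fingers at (302–332,250) are still about 6 mm clear of the bar's side. The tip is at (272,206) and the long line runs from (180,247) to (135,222). Next I close the gap and follow the arc part of the way.

Emit:
servo_tool([
  [0, 0, -0.3, 0, 0, 0, 0],
  [0, 0, -0.2, 0, 0, 0, 0],
  [0, 0.14, -0.33, 0, 0, 0, -5],
  [0, 0.14, -0.33, 0, 0, 0, -5],
  [0, 0.14, -0.33, 0, 0, 0, -5],
  [0, 0.14, -0.33, 0, 0, 0, -5],
  [0, 0.14, -0.33, 0, 0, 0, -5],
  [0, 0.14, -0.33, 0, 0, 0, -5],
  [0, 0.14, -0.33, 0, 0, 0, -5],
  [0, 0.14, -0.33, 0, 0, 0, -5],
  [0, 0, 0, 0, 0, 0, 0],
  [0, 0, 0, 0, 0, 0, 0],
])

```text
clock: 4.4
position: [513.4, -33.6, 82.2]
ee_rot: [-0.55, 0.835, 0.0, -0.001]
contact_force: [-2.6, 1.3, 1.8]
gripper_width: -0.5
```

```bash
python3 - <<'E'
from h import *
import pickle
w=get_image("wrist"); save(w,"w3.png"); pickle.dump(w,open("w3.pkl","wb")); s=read_state(); print(s["position"],s["contact_force"],s["ee_rot"])
c=np.array([545,-4.5]);x=R.from_quat(s["ee_rot"]).as_matrix();r=s["position"][:2]-c; print(np.degrees(np.arctan2(x[1,0],x[0,0])), r@x[:2,0],r@x[:2,1])
E
```

```text
[513.41448784 -33.54291007  82.17347901] [-1.35519174  0.14000927  1.83913512] [-5.50269084e-01  8.34987242e-01  1.33228308e-04 -4.73194922e-04]
-113.22902675210517 39.14612023202406 17.57028774595654
```

View pics/w3.png

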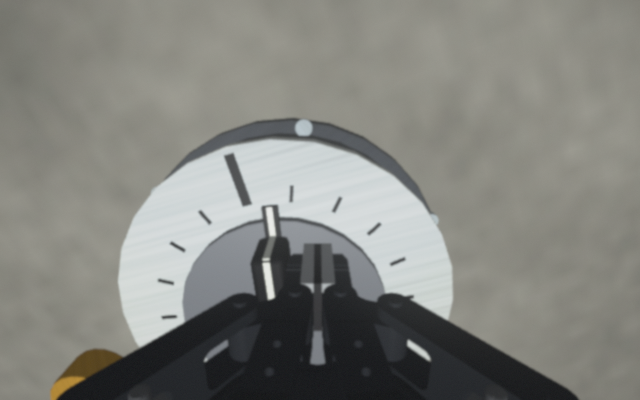

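Contact is made and the dial turns. The mark tip is now at (270,206) and the long line runs from (247,205) to (230,155), so a few degrees to go.

```bash
python3 - <<'E'
from h import *
import pickle
w=pickle.load(open("w3.pkl","rb"));c=np.array([545,-4.5])
# neighbours ticks too, to find centre bias
for n,q,z in(("tip",(270,206),57),("tongue_root",(272,236),57),("lin",(247,205),55),("lout",(230,155),55),("t+1",(292,194),55),("t+2",(336,205),55),("t+3",(374,229),55),("t-1",(204,217),55),("t-2",(177,246),55)):
    p=onz(w,*q,z);e=p-c;print(n,p,np.hypot(*e).round(1),np.degrees(np.arctan2(e[1],e[0])).round(1))
E
```

```text
tip [527.6 -65. ] 63.0 -106.0
tongue_root [534.1 -49.3] 46.1 -103.7
lin [539.  -69.8] 65.6 -95.2
lout [534.7 -96.8] 92.9 -96.4
t+1 [514.8 -65.9] 68.4 -116.2
t+2 [496.1 -51.3] 67.7 -136.3
t+3 [482.5 -30.5] 67.7 -157.4
t-1 [563.3 -72.8] 70.7 -75.0
t-2 [585.7 -63.7] 71.8 -55.5
```

Emit:
servo_tool([
  [0, 0.08, -0.18, 0, 0, 0, -2.7],
  [0, 0.08, -0.18, 0, 0, 0, -2.7],
  [0, 0.08, -0.18, 0, 0, 0, -2.7],
  [0, 0, 0, 0, 0, 0, 0],
  [0, 0, 0, 0, 0, 0, 0],
])

```text
clock: 4.95
position: [517.5, -37.7, 82.2]
ee_rot: [-0.608, 0.794, 0.0, -0.001]
contact_force: [-3.9, 0.8, 1.9]
gripper_width: -0.2
```

```bash
python3 - <<'E'
from h import *
import pickle
w=get_image("wrist"); pickle.dump(w,open("w4.pkl","wb")); s=read_state(); print(s["position"],s["contact_force"])
g=w["image"][140:300,180:340,::-1]; cv2.imwrite("pics/w4.png",cv2.resize(g,None,fx=3.75,fy=3.75,interpolation=cv2.INTER_CUBIC))
E
```

```text
[517.48530333 -37.69917378  82.15831605] [-3.76131415 -0.41878343  1.46095632]
```

View pics/w4.png

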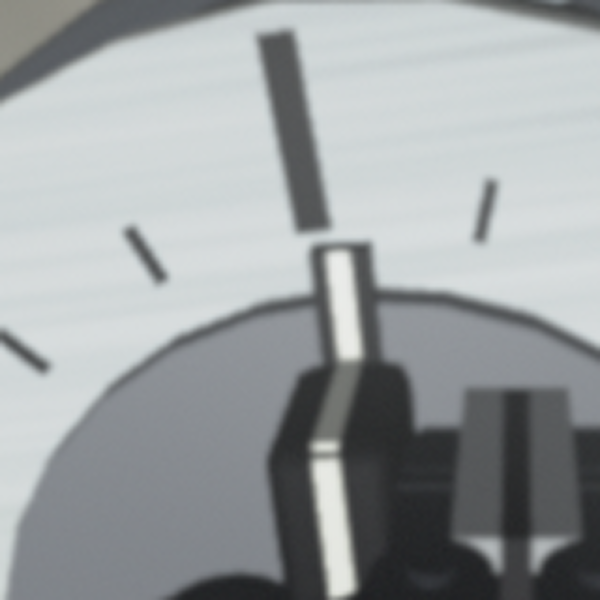

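The close crop puts the white mark's end at crop (339,250). The long line's inner end is at (314,230) and its outer end at (276,35), so the mark is still short of the line.

```bash
python3 - <<'E'
from h import *
import pickle
w=pickle.load(open("w4.pkl","rb"))
f=lambda x,y:(180+x/3.75,140+y/3.75)
q={}
for n,p,z in(("tip",(339,250),57),("root",(349,357),57),("lin",(314,230),55),("lout",(276,35),55),("ta",(485,211),55),("tb",(146,254),55),("tc",(24,351),55)): q[n]=onz(w,*f(*p),z)
ang=lambda v:np.degrees(np.arctan2(v[1],v[0])).round(1)
print(q); print("dirs mark",ang(q["tip"]-q["root"]),"line",ang(q["lout"]-q["lin"]))
for c in((545,-4.5),(546.5,-4.5),(545.5,-3)):
    print(c,{n:(ang(q[n]-c),np.hypot(*(q[n]-c)).round(1)) for n in q})
E
```

```text
{'tip': array([535.7, -66.6]), 'root': array([539.3, -50.7]), 'lin': array([538.7, -69.7]), 'lout': array([535.1, -97. ]), 'ta': array([514.9, -66.1]), 'tb': array([562.6, -72.5]), 'tc': array([585.1, -63. ])}
dirs mark -102.8 line -97.5
(545, -4.5) {'tip': (np.float64(-98.5), np.float64(62.8)), 'root': (np.float64(-97.0), np.float64(46.6)), 'lin': (np.float64(-95.5), np.float64(65.5)), 'lout': (np.float64(-96.1), np.float64(93.0)), 'ta': (np.float64(-116.0), np.float64(68.6)), 'tb': (np.float64(-75.5), np.float64(70.2)), 'tc': (np.float64(-55.6), np.float64(70.9))}
(546.5, -4.5) {'tip': (np.float64(-99.9), np.float64(63.0)), 'root': (np.float64(-98.9), np.float64(46.8)), 'lin': (np.float64(-96.8), np.float64(65.7)), 'lout': (np.float64(-97.0), np.float64(93.2)), 'ta': (np.float64(-117.2), np.float64(69.2)), 'tb': (np.float64(-76.7), np.float64(69.9)), 'tc': (np.float64(-56.6), np.float64(70.1))}
(545.5, -3) {'tip': (np.float64(-98.8), np.float64(64.4)), 'root': (np.float64(-97.4), np.float64(48.1)), 'lin': (np.float64(-95.8), np.float64(67.0)), 'lout': (np.float64(-96.3), np.float64(94.6)), 'ta': (np.float64(-115.9), np.float64(70.1)), 'tb': (np.float64(-76.2), np.float64(71.6)), 'tc': (np.float64(-56.6), np.float64(71.9))}
```

Emit:
servo_tool([
  [0, 0.04, -0.09, 0, 0, 0, -1.4],
  [0, 0.04, -0.09, 0, 0, 0, -1.4],
  [0, 0, 0, 0, 0, 0, 0],
  [0, 0, 0, 0, 0, 0, 0],
  [0, 0, 0, 0, 0, 0, 0],
])

```text
clock: 5.5
position: [519.2, -39.0, 82.2]
ee_rot: [-0.628, 0.779, 0.0, -0.0]
contact_force: [-3.9, -2.1, 2.2]
gripper_width: 0.1
```

```bash
python3 - <<'E'
from h import *
import pickle
w=get_image("wrist"); pickle.dump(w,open("w5.pkl","wb")); s=read_state(); print(s["position"],s["contact_force"])
g=w["image"][140:300,180:340,::-1]; cv2.imwrite("pics/w5.png",cv2.resize(g,None,fx=3.75,fy=3.75,interpolation=cv2.INTER_CUBIC))
E
```

```text
[519.28163578 -38.95935149  82.17811536] [-4.62452001 -1.51636348  1.42437551]
```

View pics/w5.png

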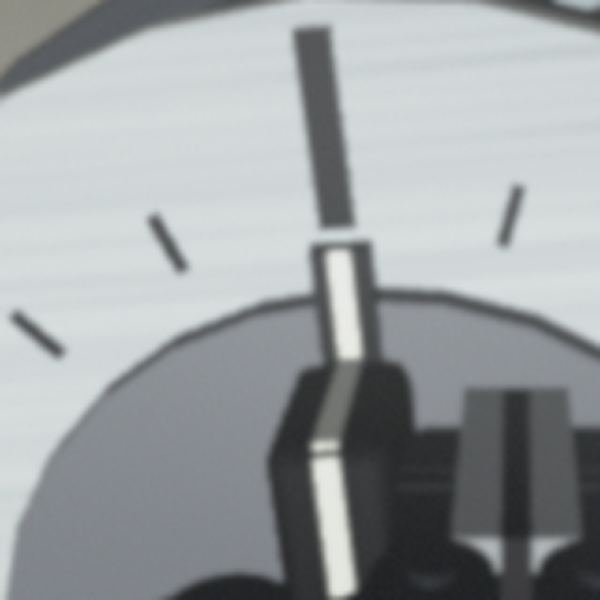

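The mark's end at (339,250) now lies on the line's extension (inner end (338,227), outer end (312,30)), so it is lined up. Next I back straight off the bar, go up, and move over the button.

Emit:
servo_tool([
  [0, 0, 0.5, 0, 0, 0, 0],
  [0, 0, 1, 0, 0, 0, 0],
  [0, 0, 1, 0, 0, 0, 0],
  [0, 0, 0, 0, 0, 0, 0],
  [0, 0, 0, -3.5, 0, 0, 0],
  [0, 0, 0, -4, 0, 0, 0],
  [0, 0, 0, -4, 0, 0, 0],
  [0, 0, 0, -3.5, 0, 0, 0],
  [0, 0, 0, 0, 0, 0, 0],
  [0, 0, 0, 0, 0, 0, 0],
])

```text
clock: 6.55
position: [495.5, -33.1, 233.2]
ee_rot: [-0.628, 0.778, -0.0, 0.001]
contact_force: [0.0, -0.5, -1.6]
gripper_width: -0.1
```

```bash
python3 - <<'E'
from h import *
import pickle
w=get_image("wrist"); pickle.dump(w,open("w6.pkl","wb")); s=read_state(); print(s["position"],s["contact_force"])
g=w["image"][60:300,160:480,::-1]; cv2.imwrite("pics/w6.png",cv2.resize(g,None,fx=2.5,fy=2.5,interpolation=cv2.INTER_CUBIC))
E
```

```text
[494.80024182 -33.28737169 231.93270941] [-0.50084157  0.50014258 -1.42871744]
```

View pics/w6.png

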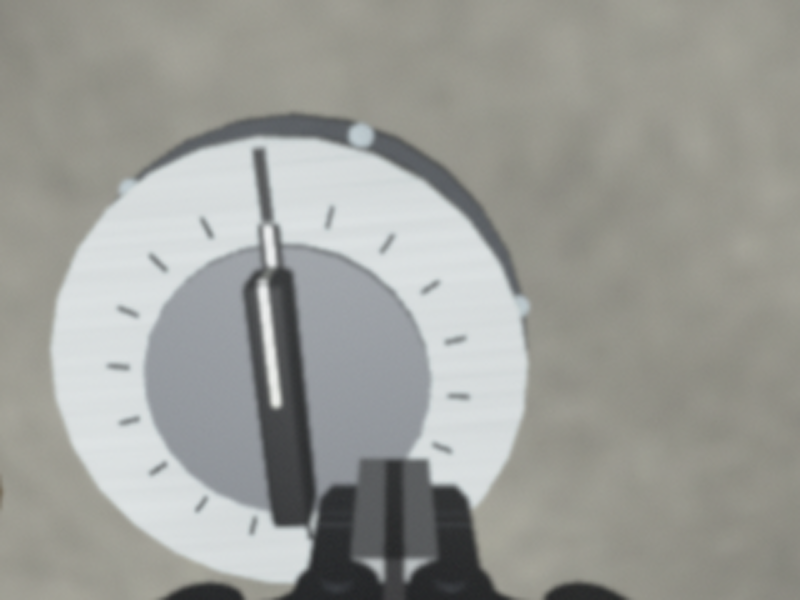

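The dial stays aligned after release: line (259,150)→(268,222) and mark (268,226)→(273,265) are collinear.

Emit:
servo_tool([
  [0, 3.25, -1.45, 0, 0, 0, 0],
  [0, 3.25, -1.45, 0, 0, 0, 0],
  [0, 3.25, -1.45, 0, 0, 0, 0],
  [0, 3.25, -1.45, 0, 0, 0, 0],
  [0, 3.25, -1.45, 0, 0, 0, 0],
  [0, 3.25, -1.45, 0, 0, 0, 0],
  [0, 0, 0, 4, 0, 0, 0],
  [0, 0, 0, 4, 0, 0, 0],
  [0, 0, 0, 4, 0, 0, 0],
  [0, 0, 0, 4, 0, 0, 0],
  [0, 0, 0, 0, 0, 0, 0],
  [0, 0, 0, 0, 0, 0, 0],
])

```text
clock: 7.8
position: [538.5, -242.5, 71.5]
ee_rot: [-0.628, 0.778, 0.001, -0.001]
contact_force: [0.6, 0.3, 1.2]
gripper_width: 0.1
```

```bash
python3 - <<'E'
from h import *
w=get_image("wrist"); save(w,"w7.png"); s=read_state(); print(s["position"],s["contact_force"])
for z in(16,20): print(proj(w,[538.7,-242.7,z]))
print(proj(w,s["position"]-[0,0,11]))
E
```

```text
[ 539.82079334 -242.73544427   73.2152543 ] [ 0.99879688 -0.18905786  0.6651326 ]
[318.1 224.5]
[318.1 227.1]
[316.3 261.8]
```

View pics/w7.png

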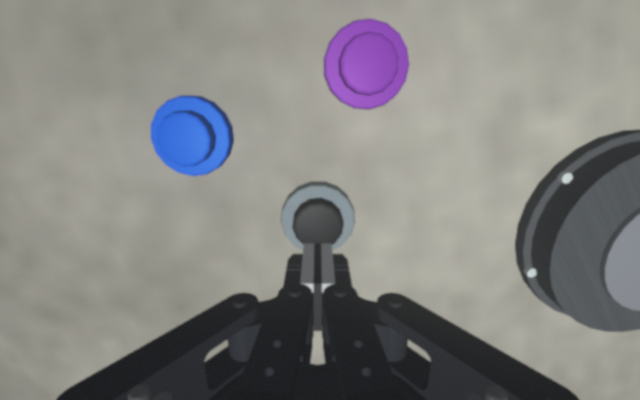

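The black cap is at (318,223), centred under the fingers. The blue button at (190,137) and the purple one at (366,62) are well clear.

Emit:
servo_tool([
  [0, 0, 0, 2, 0, 0, 0],
  [0, 0, 0, 1.4, 0, 0, 0],
  [0, 0, 0, 0.3, 0, 0, 0],
  [0, 0, 0, 0, 0, 0, 0],
  [0, 0, 0, 0, 0, 0, 0],
])

```text
clock: 8.35
position: [539.6, -242.6, 36.3]
ee_rot: [-0.628, 0.778, -0.001, 0.001]
contact_force: [-0.4, -0.7, 0.3]
gripper_width: 0.1
```

Emit:
servo_tool([
  [0, 0, 0, 0.3, 0, 0, 0],
  [0, 0, 0, 0, 0, 0, 0],
  [0, 0, 0, 0, 0, 0, 0],
])

```text
clock: 8.65
position: [539.5, -242.6, 32.8]
ee_rot: [-0.628, 0.778, -0.001, 0.0]
contact_force: [0.9, 0.7, 1.3]
gripper_width: -0.0
```

Emit:
servo_tool([
  [0, 0, 0, 0.2, 0, 0, 0],
  [0, 0, 0, 0, 0, 0, 0],
  [0, 0, 0, 0, 0, 0, 0],
])

```text
clock: 8.95
position: [539.4, -242.5, 30.6]
ee_rot: [-0.628, 0.778, -0.0, 0.0]
contact_force: [1.3, 0.5, 2.3]
gripper_width: 0.0
```

Emit:
servo_tool([
  [0, 0, 0, 0.2, 0, 0, 0],
  [0, 0, 0, 0, 0, 0, 0],
  [0, 0, 0, 0, 0, 0, 0],
])

```text
clock: 9.25
position: [539.4, -242.5, 28.6]
ee_rot: [-0.628, 0.778, -0.0, 0.0]
contact_force: [1.0, -0.3, 3.4]
gripper_width: 0.0
```

Emit:
servo_tool([
  [0, 0, 0, 0.1, 0, 0, 0],
  [0, 0, 0, 0, 0, 0, 0],
  [0, 0, 0, 0, 0, 0, 0],
])

```text
clock: 9.55
position: [539.4, -242.6, 27.6]
ee_rot: [-0.628, 0.778, -0.0, 0.0]
contact_force: [1.8, -0.5, 3.5]
gripper_width: -0.1
```

Emit:
servo_tool([
  [0, 0, 0, 0.1, 0, 0, 0],
  [0, 0, 0, 0, 0, 0, 0],
  [0, 0, 0, 0, 0, 0, 0],
])

```text
clock: 9.85
position: [539.4, -242.5, 27.1]
ee_rot: [-0.628, 0.778, -0.001, 0.0]
contact_force: [0.6, 0.3, 7.3]
gripper_width: 0.2
```

Emit:
servo_tool([
  [0, 0, 0, 0.08, 0, 0, 0],
  [0, 0, 0, 0, 0, 0, 0],
  [0, 0, 0, 0, 0, 0, 0],
])

```text
clock: 10.15
position: [539.4, -242.6, 27.0]
ee_rot: [-0.628, 0.778, -0.001, 0.0]
contact_force: [-0.4, 1.3, 10.5]
gripper_width: -0.1
```

Hard stop reached: the position holds at 27 mm while the force climbs to 10 N. Now I lift off.

Emit:
servo_tool([
  [0, 0, 0, -0.5, 0, 0, 0],
  [0, 0, 0, -1, 0, 0, 0],
  [0, 0, 0, -3, 0, 0, 0],
  [0, 0, 0, -4, 0, 0, 0],
  [0, 0, 0, -4, 0, 0, 0],
  [0, 0, 0, -4, 0, 0, 0],
  [0, 0, 0, -3, 0, 0, 0],
  [0, 0, 0, 0, 0, 0, 0],
  [0, 0, 0, 0, 0, 0, 0],
  [0, 0, 0, 0, 0, 0, 0],
])

```text
clock: 11.15
position: [537.3, -242.1, 218.6]
ee_rot: [-0.627, 0.779, 0.002, -0.001]
contact_force: [-0.1, 0.3, 0.2]
gripper_width: -0.0
```

```bash
python3 - <<'E'
from h import *
s=read_state(); print(s["position"],s["contact_force"],s["clock"])
t=get_image("top"); g=t["image"][100:300,140:480,::-1]; cv2.imwrite("pics/top2.png",cv2.resize(g,None,fx=2.35,fy=2.35,interpolation=cv2.INTER_CUBIC))
E
```

```text
[ 537.31384138 -242.0520953   218.56020211] [-0.1440324   0.33801361  0.24069703] 11.15
```

View pics/top2.png

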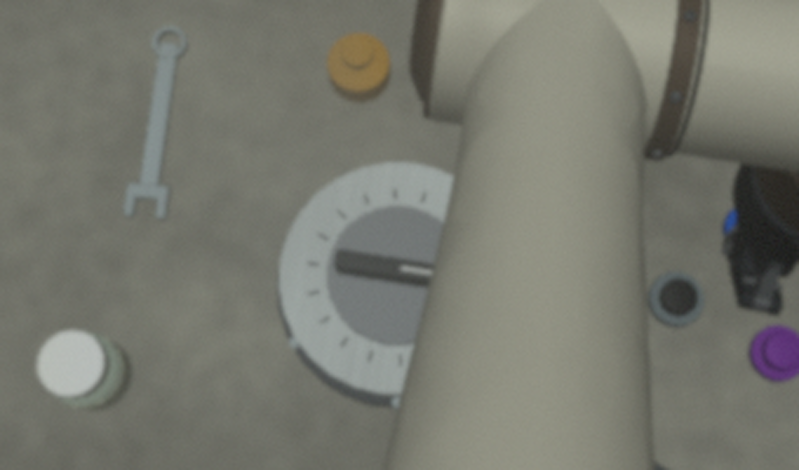

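The bar still points at the long line, whose end is hidden by the arm high above. The button cap is back up at (678,298), and the jar, weight and wrench have not moved.

```bash
python3 -c "
from bench import *
print(job_done())"
```

```text
the job is handed in; nothing more can be done
None
```

I turned the dial about 56° counter-clockwise with the closed fingertips until the index mark met the long line. Then I pressed the black button down to its stop, lifted clear and handed in at about 11 s.

- **Dial:** after I backed off, the close wrist view showed the mark and the long line in one straight line. I judge the error at a few tenths of a degree.
- **Button:** it stopped at 27 mm while the force rose to about 10 N, so it was fully down. The final top view shows the cap free of the gripper, and the tool force was back near zero. I did not measure the cap's height after release.
- **Other items:** the jar, the brass weight and the wrench look undisturbed in the final top view.
- **Not checked at the end:** the arm hid the long line in that last picture, so I could not recheck the alignment directly. The visible part of the bar had not moved, and nothing touched the dial after the close view.
- **Failed fits:** two of my automatic circle fits for the dial gave nonsense, so I placed its centre from the bar and scale lines instead.

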